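Load the top test plate into the checking fixture

ROBOT

A 7-joint arm with a two-finger parallel gripper is mounted at the origin on a cart in front of the work surface, level with it; the furniture and walls round the work are solid. World frame = base frame: x ahead of the robot, y to its left, z up, the work surface at z = 0. Lengths are in m, angles in rad, forces in N, time in s.
With the tool pointing down it reaches from about 0.425 to 0.825 m from the base axis. Payload 3.6 kg.
Tool frame: the origin (TCP) lies on the mounting face of the last link; the fingertips stand 186 mm ahead of it and the grasp point (between the pads) lies 167 mm ahead of it (r.tcp_to_grasp is the distance from the TCP to the grasp point, in m); z points along the fingers, y is the direction in which the jaws open and shut (so a half turn about z gives the same grasp; the last joint's range is limited). The gripper opens to 93 mm and grips with 3 to 60 N. Pads are 15 mm wide; open, the fingers measure 128 mm over their backs; the gripper's body (75 mm by 188 mm) begins 65 mm behind the grasp point.
Start: joints at [-1.31, 0.615, -0.013, 1.423, 0.008, 1.103, -0.04], TCP at [0.184, 0.623, 0.405] pointing down, gripper open.
Joint ranges: [-3.12, 3.12], [-0.3, 2.06], [-1.34, 1.32], [0.26, 2.42], [-1.36, 4.5], [0.01, 1.98], [-2.84, 2.84]. Speed limits (rad/s): [2.79, 2.79, 3.14, 3.14, 3.14, 3.14, 3.14].

INTERFACE

Orientations are given as a unit quaternion [x, y, z, w].
In Python, from cell import r, viewer, workorder gives the robot as it stands.
- The arm moves only by the tool carry_out, never from a script. Its arguments are lists of equal length, an entry for each row: "travel": the shift along the tool's x, y, z in m, a list of three; "delta_rot": the turn, a rotation vector about the tool's x, y, z in degrees, a list of three; "grip": the opening, from 0 (shut) to 1 (fully open). In form: {"travel": [[x, y, z], ...], "delta_rot": [[ax, ay, az], ...], "grip": [grip, ...]}. A call has 1 to 8 rows; each row is the pose to reach, as a shift and turn from the pose commanded when the call began, along the tool's axes at that moment; what a row does not reach only later rows make up. A row lasts 1/12 s, in which the tool goes at most 41.7 mm and 7.16 degrees, less where a joint would pass 70% of its speed; a pose out of reach is approached as far as the arm can. A call with a gripper value outside its range is refused whole. The fingers move at their own pace and stop on an object; "grip_force" is the grip in N (left out, the last holds). Time passes only in rows, so rows that repeat a pose let the fingers close. It gives the time, the measured TCP pose, the force and the opening at its end, in the units of the state.
- r.get_obs(): the state, without advancing time (a new reading comes with each control period).
- viewer.camera(name): name is "scene" or "top" or "wrist"; returns a dict with "color" (420x560x3 uint8, red, green, blue), "intrinsics" (3x3 intrinsics, pixels), "T" (4x4, takes a point from camera to world coordinates); the wrist camera has in their place "tool_from_camera" (4x4, takes a point from camera to tool coordinates, whose origin is the TCP and whose axes are the flange's). Camera axes: x right, y down, z forward; pixel columns grow to the right and rows downward; lengths in m; the calibration is good to about 2 mm. A picture is of the moment at which its call begins: read the wrist's pose just before it. There is no depth.
- workorder.close_job(): hands the job in, once; it reports no verdict.
The state is a dict: "t": time; "joints": joint angles; "dq": joint speeds; "joint_efforts": joint torques, N m; "eef_pos": TCP position; "eef_rot": TCP orientation; "contact_force": force on the tool from outside, world axes, zero at the start; "ft_torque": the same for the moment, N m; "grip_width": finger opening in m.
Only numpy, scipy, OpenCV 4.12 (cv2) and the standard library are available. Lean on these libraries where they do the work, as an engineer would, in place of code of your own. Each camera call takes 0.05 s, during which the arm holds its last target. There are 200 camera calls.

TASK

Load the top metal plate of the stack into the checking fixture. Slide it along its holder towards the robot until its end overhangs the holder's low front edge by about 45 mm and leave it lying so for a moment, then pinch that end by its two long sides, carry it over and lay it flat between the fixture's rails, fully home against the end stop and let go. Then swing the keeper arm fully across the plate, leaving the other plates in the holder and the things around undisturbed.

Things in the scene. Friction and masses are not known exactly. Their poses are not given: they have to be found in the camera images.
- plate_top_centre (a point): centre (half-way up) of the top plate of a stack of three plain aluminium plates, each 160 x 60 x 4 mm, 70 to 140 g, in the stock holder. x runs along its length, y along its width, z up. The plates are smooth and slide on each other more easily than under a finger: closed fingers pressed on it from above (5 to 15 N) and moved along drag it, while the holder keeps the lower plates.
- plate_mid: the second plate of the stack, 160 x 60 x 4 mm; origin at the centre of its underside; stays in the holder
- plate_low: the lowest plate of the stack, 160 x 60 x 4 mm; origin at the centre of its underside; stays in the holder
- stock_holder: fixed grey block with dark fences, 179 (x) by 94 (y) mm; origin at its centre on the worktop, front -x faces the robot. Pocket 163 x 62 mm, floor at z = 30 mm; top plate lies at z = 38 to 42. Side and back fences end level with it, z = 42. The front lip ends at z = 36.5, so only the top plate slides out, to -x. Upright front face at x = -89.5 mm, only worktop below an overhanging end.
- fixture: fixed grey bed on a dark 150 mm base plate; origin at the bed's centre on the worktop, front -x faces the robot. Bed x = -57.5 to 57.5 mm, top at z = 36. Steel rails, inner faces at y = +-35, x = -47.5 to 57.5, end at z = 42; end stop's face at x = 57.5, top z = 45. A plate fully home has its centre at x = -22.5, y = 0, z = 38 and its front end overhangs the bed by 45 mm.
- keeper (a joint): angle of the keeper arm, a flat dark bar that swings level on a pillar beside the fixture's left (+y) rail: 0 = open (points along the fixture's +x), 1.571 = fully across (points along -y, over the plate), at its own stop. Turns clockwise seen from above, stays where it is left, needs about 1 N at its post. Starts at 0 to 0.3.
- keeper_post (a point): the upright steel post at the end of the keeper arm, 13 mm in diameter; this point lies on its axis, half-way up, at z = 72 mm (it rises from z = 52 to 88 mm; the bar below it lies at z = 45.5 to 52.5, clear above a plate in the bed). Push it sideways or pinch it from above.
- keeper_hinge (a point): the keeper arm's upright hinge axis, 60 mm from the post's axis; in the fixture's frame at x = -20, y = +53, z = 49 mm
- marker: bystander: white marker pen with a black cap, 136 mm long, lying between holder and fixture
- timer: bystander: white timer, 64 x 64 x 18 mm, behind the work
- beaker: bystander: clear beaker, 55 mm wide and 70 mm tall, at the right
- brush: bystander: wooden brush, 171 mm long, at the front right
Things that resemble listed ones, but are neither listed nor needed, are in the scene too. There is more than one size of the stock_holder; the one meant has the size given above.

How it is judged:
By the outcome, as a careful person would: the job done as asked, in the order asked, and still so for the second after the job is handed in, with the robot touching nothing.
It also fails if it takes over 64 s, if anything falls off the work surface, if the arm or the gripper's body presses on something with over 40 N, if the wrist force passes 120 N, or if a joint passes its speed limit or range.

## Working session

There is one attempt and no reset: what is moved stays moved. The work goes in short steps, Python scripts to look and compute and a tool call to move; the robot and the scene stay as the last step left them, time stands still between calls to the robot, and variables do not carry over. Pictures are saved under pics/ and viewed, about 8 in all and at most 12, crops included, and the job is handed in when it is done.

Besides the shell and the picture viewer there is one more tool, called as name(argument=value, ...) on one line, values as JSON. carry_out: Moves the arm, as the interface text tells. Its arguments: {"type":"object","properties":{"travel":{"type":"array"},"delta_rot":{"type":"array"},"grip":{"type":"array"},"grip_force":{"type":"number"}},"required":["travel","delta_rot","grip"]}

```bash
mkdir -p pics; ls
python3 - <<'E'
from cell import r,viewer
import cv2,numpy as np
o=r.get_obs();print(o, r.tcp_to_grasp)
for n in("top","scene"):
    c=viewer.camera(n);cv2.imwrite(f"pics/{n}0.png",c["color"][:,:,::-1]);np.savez(f"pics/{n}0.npz",**{k:c[k] for k in("color","intrinsics","T")});print(c["intrinsics"].tolist(),c["T"].round(4).tolist())
E
```

```text
pics
{'t': 0.0, 'joints': array([-1.30951868,  0.61592197, -0.01261968,  1.42489192,  0.00810085,
        1.10337009, -0.04043196]), 'dq': array([-0.00037942, -0.00045877,  0.00110793, -0.00095982, -0.00105633,
       -0.00057348, -0.00085945]), 'joint_efforts': array([ 8.48963573e-04, -4.58935690e+01,  2.09073303e-01, -1.65744030e+01,
       -6.11293595e-02,  2.04006757e-02,  2.29750967e-04]), 'eef_pos': array([0.18437931, 0.62297645, 0.40358108]), 'eef_rot': array([ 1.43374103e-01,  9.89667748e-01, -1.25984960e-03, -1.64886967e-04]), 'contact_force': array([ 0.13893617,  0.00408583, -0.04008278]), 'ft_torque': array([ 0.0205856 , -0.07696033,  0.01396425]), 'grip_width': 0.09309291243733307} 0.1673
[[545.0836990004813, 0.0, 273.38534826535926], [0.0, 545.0836990004813, 208.50991891605986], [0.0, 0.0, 1.0]] [[-0.0241, -0.9959, 0.0875, 0.4118], [-0.9997, 0.0239, -0.004, -0.0412], [0.0019, -0.0876, -0.9962, 1.5222], [0.0, 0.0, 0.0, 1.0]]
[[528.0453887348004, 0.0, 270.5723823398376], [0.0, 528.0453887348004, 212.08140138700253], [0.0, 0.0, 1.0]] [[0.6691, -0.5547, 0.4945, -0.0241], [-0.7431, -0.4947, 0.4506, -0.5453], [-0.0053, -0.669, -0.7433, 0.9556], [0.0, 0.0, 0.0, 1.0]]
```

View pics/top0.png

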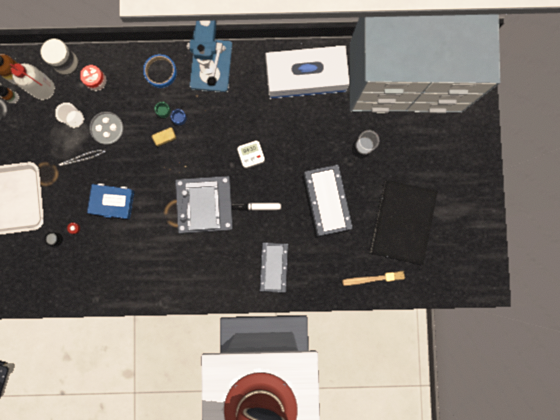

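View pics/scene0.png

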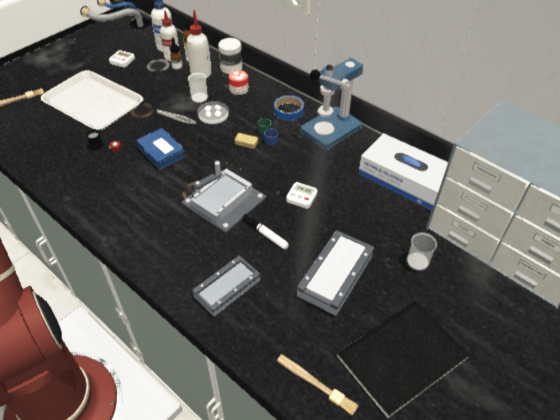

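Two holders are candidates: top pixels (327,201), about 68 px long (about 180 mm), and (274,267), about 48 px (about 130 mm). The first fits the 179 mm given. I'll confirm it in an enlarged crop with the fixture.

Run:
```python
import cv2,numpy as np
im=cv2.imread("pics/top0.png")
a=cv2.resize(im[158:243,295:360],None,fx=6,fy=6,interpolation=cv2.INTER_CUBIC)
b=cv2.resize(im[165:250,165:230+5],None,fx=6,fy=6,interpolation=cv2.INTER_CUBIC)
cv2.imwrite("pics/crop0.png",np.hstack([a,b])[:, :800])
```

```text
(no output)
```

View pics/crop0.png

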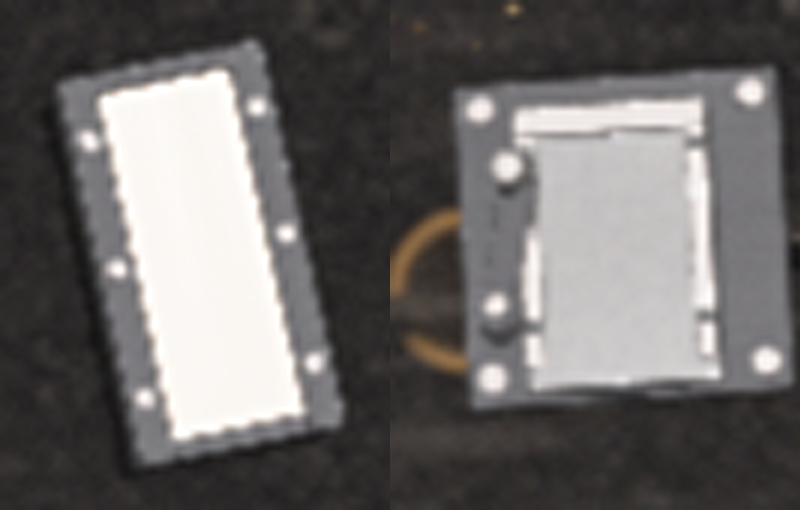

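```bash
cat > h.py <<'E'
import numpy as np,cv2
def ray(K,T,uv,z):
    d=T[:3,:3]@np.linalg.inv(K)@np.array([uv[0],uv[1],1.]);o=T[:3,3]
    return o+d*(z-o[2])/d[2]
def proj(K,T,p):
    q=np.linalg.inv(T)@np.append(p,1);q=K@q[:3];return q[:2]/q[2]
E
python3 - <<'E'
from h import *
c=np.load("pics/top0.npz");K,T,im=c["intrinsics"],c["T"],c["color"]
g=im.min(2)
m=np.zeros_like(g);m[158:243,295:360]=(g[158:243,295:360]>180)
n,l,s,_=cv2.connectedComponentsWithStats(m);i=1+s[1:,4].argmax()
pts=np.argwhere(l==i)[:,::-1].astype(np.float32)
w=np.array([ray(K,T,p,.042)[:2] for p in pts],np.float32)
print("plate",cv2.minAreaRect(w*1000),w.mean(0))
f=lambda x,y,z:ray(K,T,((x-390+.5)/6-.5+165,(y+.5)/6-.5+165),z).round(4)
for nm,x,y,z in [("postTop",507,162,.088),("hinge",496,303,.055),("stopfaceL",517,137,.045),("stopfaceR",703,130,.045),("railLin_top",540,160,.042),("railLin_bot",542,385,.042),("railRin_top",688,150,.042),("railRin_bot",700,375,.042),("bA",457,92,.01),("bB",774,68,.01),("bC",793,387,.01),("bD",472,408,.01)]: print(nm,f(x,y,z))
E
```

```text
plate ((561.1076049804688, -190.97463989257812), (160.07806396484375, 72.66798400878906), 10.69719123840332) [ 0.5623536  -0.19662836]
postTop [0.5884 0.1883 0.088 ]
hinge [0.5288 0.1991 0.055 ]
stopfaceL [0.6051 0.1905 0.045 ]
stopfaceR [0.6063 0.1059 0.045 ]
railLin_top [0.5947 0.1806 0.042 ]
railLin_bot [0.4921 0.1808 0.042 ]
railRin_top [0.5976 0.1132 0.042 ]
railRin_bot [0.4949 0.1092 0.042 ]
bA [0.6314 0.2237 0.01  ]
bB [0.6392 0.0758 0.01  ]
bC [0.4901 0.0696 0.01  ]
bD [0.484  0.2181 0.01  ]
```

The crop shows the large holder (left) with a bright plate 160 mm long, so it is the one meant. It is yawed about +10.7°. On the right is the fixture: end stop at the far side, post near (507,162), hinge near (496,303). Next I plan the approach.

```bash
cat >> h.py <<'E'
from scipy.spatial.transform import Rotation as R
def down(psi):  # tool z down, tool y at world angle psi (deg)
    p=np.radians(psi);y=np.array([np.cos(p),np.sin(p),0]);z=np.array([0,0,-1.])
    return R.from_matrix(np.c_[np.cross(y,z),y,z])
def step(p0,R0,p1,R1):
    return (R0.inv().apply(np.array(p1)-p0)).round(4).tolist(),(R0.inv()*R1).as_rotvec(degrees=True).round(2).tolist()
def plan(wps,o=None):  # wps: (x,y,z,psi), each from previous
    from cell import r
    o=o or r.get_obs();p,q=o["eef_pos"],R.from_quat(o["eef_rot"])
    for w in wps:
        q1=down(w[3]);print(w,*step(p,q,w[:3],q1));p,q=np.array(w[:3]),q1
E
python3 - <<'E'
from h import *
plan([(.40,.42,.405,22),(.54,.12,.405,-29),(.52,-.2,.405,-79.4)])
from cell import viewer
c=viewer.camera("wrist");print(c["tool_from_camera"].round(4).tolist(),c["intrinsics"].tolist())
E
```

```text
(0.4, 0.42, 0.405, 22) [-0.2643, -0.1335, -0.001] [-0.12, 0.06, 51.51]
(0.54, 0.12, 0.405, -29) [-0.3306, 0.0174, 0.0] [0.0, 0.0, 51.0]
(0.52, -0.2, 0.405, -79.4) [-0.2896, 0.1376, 0.0] [0.0, 0.0, 50.4]
[[0.0002, -0.9582, -0.2859, 0.0809], [1.0, 0.0002, 0.0, 0.0001], [0.0, -0.2859, 0.9582, 0.02], [0.0, 0.0, 0.0, 1.0]] [[376.91317548920887, 0.0, 286.92370800866047], [0.0, 376.91317548920887, 210.13241768982087], [0.0, 0.0, 1.0]]
```

carry_out(travel=[[-0.264, -0.134, 0], [-0.264, -0.134, 0], [-0.264, -0.134, 0], [-0.264, -0.134, 0], [-0.264, -0.134, 0], [-0.264, -0.134, 0], [-0.264, -0.134, 0], [-0.264, -0.134, 0]], delta_rot=[[0, 0, 51.5], [0, 0, 51.5], [0, 0, 51.5], [0, 0, 51.5], [0, 0, 51.5], [0, 0, 51.5], [0, 0, 51.5], [0, 0, 51.5]], grip=[1, 1, 1, 1, 1, 1, 1, 1])

```text
t: 0.82
eef_pos: [0.4065, 0.4121, 0.4051]
eef_rot: [0.567, 0.824, -0.001, 0.004]
contact_force: [1.2, -1.8, 0.2]
grip_width: 0.0928
```

carry_out(travel=[[-0.33, 0.017, 0], [-0.33, 0.017, 0], [-0.33, 0.017, 0], [-0.33, 0.017, 0], [-0.33, 0.017, 0], [-0.33, 0.017, 0], [-0.33, 0.017, 0], [-0.33, 0.017, 0]], delta_rot=[[0, 0, 51], [0, 0, 51], [0, 0, 51], [0, 0, 51], [0, 0, 51], [0, 0, 51], [0, 0, 51], [0, 0, 51]], grip=[1, 1, 1, 1, 1, 1, 1, 1])

```text
t: 1.48
eef_pos: [0.5395, 0.1183, 0.4047]
eef_rot: [0.863, 0.506, -0.0, 0.0]
contact_force: [0.1, 0.7, 0.0]
grip_width: 0.0929
```

```bash
cat >> h.py <<'E'
def snap(name):
    from cell import r,viewer
    o=r.get_obs();c=viewer.camera("wrist");M=np.eye(4);M[:3,:3]=R.from_quat(o["eef_rot"]).as_matrix();M[:3,3]=o["eef_pos"]
    cv2.imwrite(f"pics/{name}.png",c["color"][:,:,::-1]);np.savez(f"pics/{name}.npz",color=c["color"],intrinsics=c["intrinsics"],T=M@c["tool_from_camera"]);return o
E
python3 -c "
from h import *
snap('fix')"
```

carry_out(travel=[[-0.29, 0.138, 0], [-0.29, 0.138, 0], [-0.29, 0.138, 0], [-0.29, 0.138, 0], [-0.29, 0.138, 0], [-0.29, 0.138, 0], [-0.29, 0.138, 0], [-0.29, 0.138, 0]], delta_rot=[[0, 0, 50.4], [0, 0, 50.4], [0, 0, 50.4], [0, 0, 50.4], [0, 0, 50.4], [0, 0, 50.4], [0, 0, 50.4], [0, 0, 50.4]], grip=[0, 0, 0, 0, 0, 0, 0, 0])

```text
t: 2.2
eef_pos: [0.5182, -0.2036, 0.4048]
eef_rot: [0.996, 0.089, -0.0, 0.001]
contact_force: [0.4, 0.7, 0.9]
grip_width: 0.0444
```

carry_out(travel=[[0, 0, 0.08], [0, 0, 0.08], [0, 0, 0.08], [0, 0, 0.08]], delta_rot=[[0, 0, 0], [0, 0, 0], [0, 0, 0], [0, 0, 0]], grip=[0, 0, 0, 0])

```text
t: 2.53
eef_pos: [0.5191, -0.1994, 0.3234]
eef_rot: [0.996, 0.093, -0.002, -0.001]
contact_force: [0.1, -0.3, -0.1]
grip_width: 0.0174
```

```bash
python3 -c "
from h import *
print(snap('plate1'))"
```

```text
{'t': 2.5333, 'joints': array([-0.09035269,  0.65050033,  0.67515704,  1.80988549, -0.51724434,
        0.87083656, -0.5544448 ]), 'dq': array([-0.01651994, -0.05323719,  0.04789991, -0.06352158,  0.00532853,
       -0.00374942, -0.00186242]), 'joint_efforts': array([ 3.23337363e-01, -3.70783246e+01,  6.68533534e+00, -1.13590005e+01,
       -6.24232669e-02,  7.91611208e-03,  3.20330251e-02]), 'eef_pos': array([ 0.51906384, -0.19936743,  0.32337201]), 'eef_rot': array([ 0.99567311,  0.09289036, -0.00221361, -0.00123888]), 'contact_force': array([ 0.12137091, -0.27194407, -0.08462189]), 'ft_torque': array([-0.00737572,  0.12781819, -0.02911265]), 'grip_width': 0.017427820841644594}
```

View pics/fix.png

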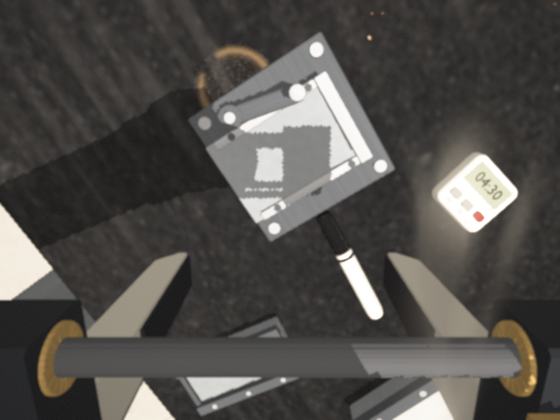

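View pics/plate1.png

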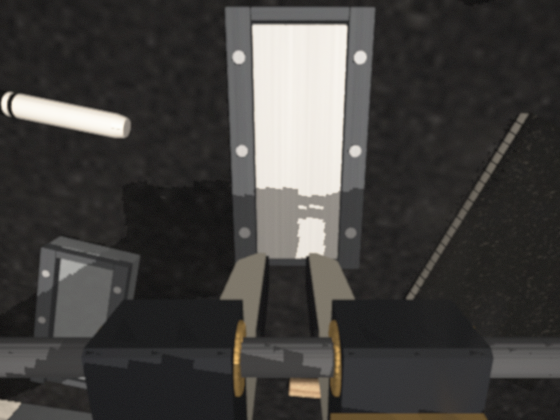

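plate1 shows the stack in line with the tool. Plate corners are near (252,24), (347,24), (257,259), (338,259). fix shows the fixture with the post top at (297,92), hinge cap at (229,117) and end stop at the upper right. I'll measure the plate and rectify the fixture.

Run:
```python
from h import *
c=np.load("pics/plate1.npz");K,T=c["intrinsics"],c["T"]
P=[ray(K,T,p,.042) for p in [(252,24),(347,24),(339,259),(257,259)]]
for p in P: print(p.round(4))
P=np.array(P)[:,:2]
d=(P[0]+P[1]-P[2]-P[3])/2;print("len",np.linalg.norm(d),"yaw",np.degrees(np.arctan2(d[1],d[0])),"centre",P.mean(0),np.linalg.norm(P[0]-P[1]),np.linalg.norm(P[2]-P[3]))
H=[ray(K,T,p,.042) for p in [(228,8),(374,9),(359,268),(236,268)]]
H=np.array(H)[:,:2];print("holder",H.mean(0),np.linalg.norm((H[0]+H[1]-H[2]-H[3])/2),np.linalg.norm(H[0]-H[1]))
c=np.load("pics/fix.npz");K,T,im=c["intrinsics"],c["T"],c["color"]
for nm,p,z in [("post",(297,92),.088),("hinge",(229,117),.055),("b",(322,33),.01),("b",(394,167),.01),("b",(271,241),.01),("b",(190,120),.01)]: print(nm,ray(K,T,p,z).round(4))
# rectify plane z=.042: out px (u,v): x=.65-v/4000 , y=.235-u/4000
w=np.array([[.65,.235],[.65,.055],[.475,.055],[.475,.235]])
src=np.float32([proj(K,T,[*a,.042]) for a in w]);dst=np.float32([[0,0],[720,0],[720,600],[0,600]])
dst[:, 1]*=175*4/600*600/700
cv2.imwrite("pics/fixr.png",cv2.warpPerspective(im[:,:,::-1],cv2.getPerspectiveTransform(src,dst),(720,600),flags=cv2.INTER_CUBIC))
```

```text
[ 0.6347 -0.1538  0.042 ]
[ 0.6457 -0.2125  0.042 ]
[ 0.4879 -0.2437  0.042 ]
[ 0.4764 -0.183   0.042 ]
len 0.1609006744468464 yaw 10.822191537091127 centre [ 0.56115659 -0.19825579] 0.059777290419661344 0.061774026338986085
holder [ 0.56186031 -0.19838789] 0.17710433249915364 0.0908870283879869
post [0.5859 0.188  0.088 ]
hinge [0.5266 0.1984 0.055 ]
b [0.6326 0.2217 0.01  ]
b [0.6384 0.0775 0.01  ]
b [0.4911 0.0689 0.01  ]
b [0.4853 0.2158 0.01  ]
```

View pics/fixr.png

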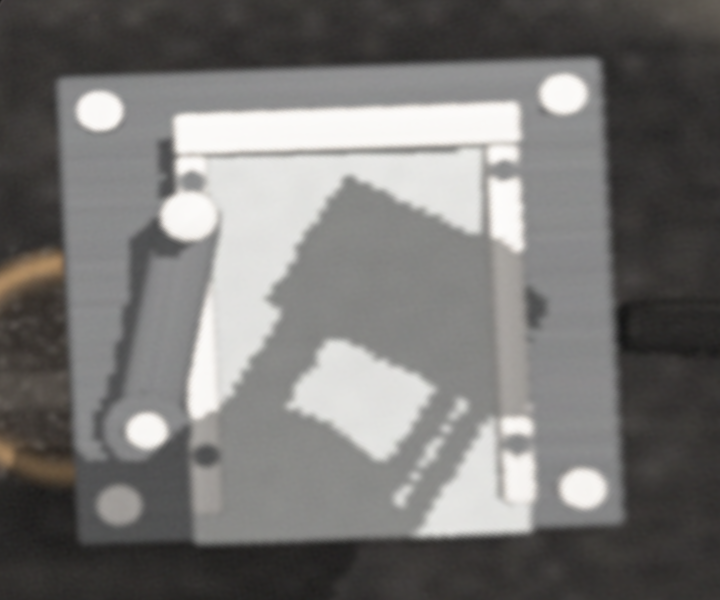

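The rectified view is consistent: fixture origin is about (0.5484, 0.1465), yaw 2.3°, and the predicted hinge agrees with the measured one within 1 mm. The keeper is at about 0.21 rad. The plate is at (0.561,-0.198), yaw 10.8°, measured 161 x 60 mm. Now to press on it.

Run:
```python
from h import *
plan([(.576,-.1955,.236,-79.2)])
```

```text
(0.576, -0.1955, 0.236, -79.2) [0.0561, 0.006, 0.0893] [0.01, 0.01, -0.13]
```

carry_out(travel=[[0.056, 0.006, 0.04], [0.056, 0.006, 0.086], [0.056, 0.006, 0.086], [0.056, 0.006, 0.086], [0.056, 0.006, 0.086], [0.056, 0.006, 0.086]], delta_rot=[[0, 0, 0], [0, 0, 0], [0, 0, 0], [0, 0, 0], [0, 0, 0], [0, 0, 0]], grip=[0, 0, 0, 0, 0, 0])

```text
t: 3.08
eef_pos: [0.5757, -0.1967, 0.2419]
eef_rot: [0.996, 0.092, 0.002, 0.001]
contact_force: [-0.8, -0.3, 1.0]
grip_width: 0.0004
```

Run:
```python
from h import *
from cell import r
o=r.get_obs();print(o["eef_pos"],o["eef_rot"],o["contact_force"],o["grip_width"])
```

```text
[ 0.57574103 -0.19673094  0.2418526 ] [0.99572168 0.09237218 0.00187215 0.0014863 ] [-0.77005442 -0.25884007  1.03284914] 0.0004029655754304959
```

carry_out(travel=[[0, 0, 0.009], [0, 0, 0.009], [0, 0, 0.009], [0, 0, 0.009]], delta_rot=[[0, 0, 0], [0, 0, 0], [0, 0, 0], [0, 0, 0]], grip=[0, 0, 0, 0])

```text
t: 3.42
eef_pos: [0.5753, -0.196, 0.2305]
eef_rot: [0.996, 0.092, 0.0, 0.0]
contact_force: [-0.0, 0.3, 0.3]
grip_width: 0.0005
```

carry_out(travel=[[0, 0, 0.002], [0, 0, 0.002], [0, 0, 0.002], [0, 0, 0.002]], delta_rot=[[0, 0, 0], [0, 0, 0], [0, 0, 0], [0, 0, 0]], grip=[0, 0, 0, 0])

```text
t: 3.75
eef_pos: [0.5755, -0.1962, 0.2285]
eef_rot: [0.996, 0.092, 0.001, 0.0]
contact_force: [-0.4, -0.0, 5.8]
grip_width: 0.0005
```

carry_out(travel=[[0, 0, 0.0007], [0, 0, 0.0007], [0, 0, 0.0007]], delta_rot=[[0, 0, 0], [0, 0, 0], [0, 0, 0]], grip=[0, 0, 0])

```text
t: 4.0
eef_pos: [0.5755, -0.1962, 0.2285]
eef_rot: [0.996, 0.092, 0.001, 0.0]
contact_force: [-2.3, 1.3, 9.8]
grip_width: 0.0005
```

carry_out(travel=[[-0.002, 0, 0], [-0.005, 0, 0], [-0.009, 0, 0], [-0.013, 0, 0], [-0.017, 0, 0], [-0.021, 0, 0], [-0.025, 0, 0], [-0.027, 0, 0]], delta_rot=[[0, 0, 0], [0, 0, 0], [0, 0, 0], [0, 0, 0], [0, 0, 0], [0, 0, 0], [0, 0, 0], [0, 0, 0]], grip=[0, 0, 0, 0, 0, 0, 0, 0])

```text
t: 4.67
eef_pos: [0.5501, -0.2013, 0.2285]
eef_rot: [0.996, 0.092, 0.003, 0.001]
contact_force: [2.6, 0.2, 5.7]
grip_width: 0.0001
```

Run:
```python
from h import *
o=snap('slide1');print(o["eef_pos"],o["contact_force"])
```

```text
[ 0.55010835 -0.20128421  0.22847949] [2.57309218 0.16478675 5.66141997]
```

View pics/slide1.png

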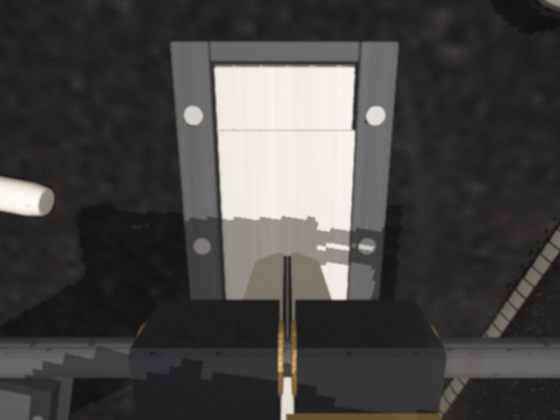

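The plate slides: its far edge is at row 130 and the second plate's at row 66, still in the holder.

```bash
cat >> h.py <<'E'
def hold(name,uv,z,c0=(.5617,-.1983),yaw=10.8):
    c=np.load(f"pics/{name}.npz");p=ray(c["intrinsics"],c["T"],uv,z)[:2]-c0
    a=np.radians(yaw);return (np.array([[np.cos(a),np.sin(a)],[-np.sin(a),np.cos(a)]])@p*1000).round(1)
E
python3 - <<'E'
from h import *
for n,uv,z in [("plate top far",(286,130),.042),("mid far",(285,66),.038),("block far",(285,42),.042),("L",(173,42),.042),("R",(397,42),.042),("pR",(354,131),.042),("pL",(219,131),.042)]: print(n,hold("slide1",uv,z))
E
```

```text
plate top far [54.4 -0.5]
mid far [80.7 -0.2]
block far [89.6 -0.2]
L [89.7 45.4]
R [ 89.5 -46. ]
pR [ 53.9 -30.1]
pL [54.1 28.6]
```

carry_out(travel=[[-0.002, 0, 0.0005], [-0.006, 0, 0.0005], [-0.01, 0, 0.0005], [-0.014, 0, 0.0005], [-0.018, 0, 0.0005], [-0.022, 0, 0.0005], [-0.026, 0, 0.0005], [-0.0285, 0, 0.0005]], delta_rot=[[0, 0, 0], [0, 0, 0], [0, 0, 0], [0, 0, 0], [0, 0, 0], [0, 0, 0], [0, 0, 0], [0, 0, 0]], grip=[0, 0, 0, 0, 0, 0, 0, 0])

```text
t: 5.38
eef_pos: [0.5229, -0.2065, 0.2285]
eef_rot: [0.996, 0.093, 0.004, 0.001]
contact_force: [2.5, 1.5, 8.1]
grip_width: 0.0005
```

carry_out(travel=[[0, 0, 0], [0, 0, 0], [0, 0, 0]], delta_rot=[[0, 0, 0], [0, 0, 0], [0, 0, 0]], grip=[0, 0, 0])

```text
t: 5.63
eef_pos: [0.5226, -0.2066, 0.2285]
eef_rot: [0.996, 0.093, 0.003, 0.001]
contact_force: [1.4, 1.3, 8.9]
grip_width: 0.0005
```

Run:
```python
from h import *
o=snap('slide2');print(o["eef_pos"],o["contact_force"])
im=np.load("pics/slide2.npz")["color"].astype(int).sum(2)
col=im[60:300,290:330].mean(1);print(np.c_[np.arange(60,299),np.diff(col)][np.abs(np.diff(col))>12].round(0).tolist())
```

```text
[ 0.52258115 -0.20659475  0.22845973] [1.44179701 1.30917224 8.9417026 ]
[[127.0, -15.0], [128.0, -46.0], [129.0, -27.0], [130.0, 53.0], [131.0, 32.0], [215.0, -14.0], [216.0, -34.0], [217.0, -46.0], [218.0, -44.0], [219.0, -29.0], [225.0, -12.0], [229.0, -19.0], [230.0, -28.0], [231.0, -14.0], [244.0, 16.0], [245.0, 26.0], [246.0, 15.0], [248.0, -14.0], [249.0, -22.0], [250.0, -23.0], [251.0, -14.0], [264.0, 14.0], [265.0, 17.0], [297.0, -26.0], [298.0, -61.0]]
```

The plate moved with the tool another 28.0 mm, so its near end is at -133.8 and the overhang is about 44 mm. Next: lift off, let it rest, open, and move over the overhanging end.

carry_out(travel=[[0, 0, -0.02], [0, 0, -0.06], [0, 0, -0.08], [0, 0, -0.08], [0, 0, -0.08], [0, 0, -0.08]], delta_rot=[[0, 0, 0], [0, 0, 0], [0, 0, 0], [0, 0, 0], [0, 0, 0], [0, 0, 0]], grip=[0, 0, 0, 1, 1, 1])

```text
t: 6.18
eef_pos: [0.5205, -0.2055, 0.3054]
eef_rot: [0.996, 0.093, -0.001, -0.001]
contact_force: [0.1, 0.0, -0.5]
grip_width: 0.016
```

Run:
```python
from h import *
plan([(.449,-.2205,.308,-79.2)])
```

```text
(0.449, -0.2205, 0.308, -79.2) [-0.073, 0.0016, -0.0024] [-0.09, 0.1, -0.17]
```

carry_out(travel=[[-0.03, 0.0008, 0], [-0.06, 0.0015, 0], [-0.072, 0.0015, 0], [-0.072, 0.0015, 0], [-0.072, 0.0015, 0], [-0.072, 0.0015, 0], [-0.072, 0.0015, 0], [-0.072, 0.0015, 0]], delta_rot=[[0, 0, 0], [0, 0, 0], [0, 0, 0], [0, 0, 0], [0, 0, 0], [0, 0, 0], [0, 0, 0], [0, 0, 0]], grip=[1, 1, 1, 1, 1, 1, 1, 1])

```text
t: 6.85
eef_pos: [0.4515, -0.2203, 0.3062]
eef_rot: [0.996, 0.093, 0.0, 0.0]
contact_force: [-0.7, 0.2, 0.2]
grip_width: 0.069
```

Run:
```python
from h import *
o=snap('pre');print(o["eef_pos"],o["eef_rot"],o["grip_width"]); plan([(.449,-.2205,.208,-79.2)],o)
```

```text
[ 0.45145261 -0.22033835  0.30616349] [9.95621773e-01 9.34734001e-02 9.85304732e-07 9.52663468e-05] 0.06903437205375784
(0.449, -0.2205, 0.208, -79.2) [-0.0024, -0.0003, 0.0982] [0.01, 0.0, -0.07]
```

View pics/pre.png

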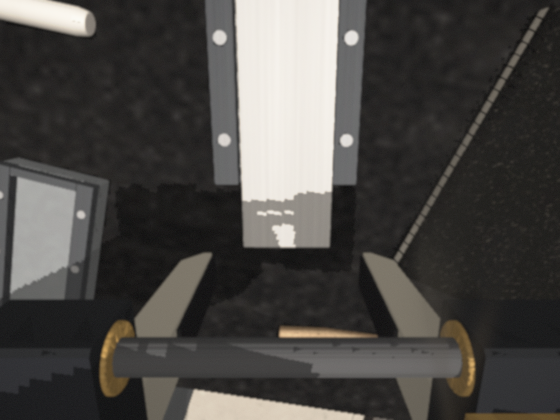

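Run:
```python
from h import *
for n,uv,z in [("end",(287,248),.040),("endL",(243,247),.042),("endR",(330,247),.042),("front",(225,184),.042),("brushtip",(280,330),.01),("brush r",(375,338),.01)]: print(n,hold("pre",uv,z))
```

```text
end [-134.9   -0.5]
endL [-133.3   30.2]
endR [-133.3  -30.4]
front [-88.4  40.6]
brushtip [-221.8    5.5]
brush r [-229.8  -75.3]
```

The plate's end is at x = -133.5 in the holder frame, so the overhang is about 44.5 mm, and it is centred between the fingers. The brush is well clear. Descending.

carry_out(travel=[[-0.002, 0, 0.03], [-0.002, 0, 0.06], [-0.002, 0, 0.085], [-0.002, 0, 0.098], [-0.002, 0, 0.098], [-0.002, 0, 0.098], [-0.002, 0, 0.098]], delta_rot=[[0, 0, 0], [0, 0, 0], [0, 0, 0], [0, 0, 0], [0, 0, 0], [0, 0, 0], [0, 0, 0]], grip=[1, 1, 1, 1, 1, 1, 1])

```text
t: 7.48
eef_pos: [0.4489, -0.2215, 0.2093]
eef_rot: [0.996, 0.093, 0.001, 0.001]
contact_force: [-0.2, 0.6, 0.3]
grip_width: 0.0929
```

carry_out(travel=[[0, 0, 0], [0, 0, 0], [0, 0, 0], [0, 0, 0], [0, 0, 0], [0, 0, 0], [0, 0, 0], [0, 0, 0]], delta_rot=[[0, 0, 0], [0, 0, 0], [0, 0, 0], [0, 0, 0], [0, 0, 0], [0, 0, 0], [0, 0, 0], [0, 0, 0]], grip=[0.5, 0.5, 0.5, 0.5, 0.5, 0.5, 0.5, 0.5], grip_force=50)

```text
t: 8.15
eef_pos: [0.4483, -0.221, 0.2086]
eef_rot: [0.996, 0.093, -0.0, -0.0]
contact_force: [-0.1, 0.6, 1.1]
grip_width: 0.0591
```

carry_out(travel=[[0, 0, -0.005], [0, 0, -0.015], [0, 0, -0.03], [0, 0, -0.05], [0, 0, -0.07], [0, 0, -0.08], [0, 0, -0.08], [0, 0, -0.08]], delta_rot=[[0, 0, 0], [0, 0, 0], [0, 0, 0], [0, 0, 0], [0, 0, 0], [0, 0, 0], [0, 0, 0], [0, 0, 0]], grip=[0.5, 0.5, 0.5, 0.5, 0.5, 0.5, 0.5, 0.5])

```text
t: 8.82
eef_pos: [0.4483, -0.221, 0.2889]
eef_rot: [0.996, 0.093, 0.0, 0.0]
contact_force: [-0.4, -0.1, -2.0]
grip_width: 0.0586
```

Run:
```python
from h import *
o=snap('held');print(o["eef_pos"],o["eef_rot"],o["grip_width"],o["contact_force"],o["ft_torque"])
from cell import viewer
c=viewer.camera("scene")["color"][:,:,::-1]
w=cv2.imread("pics/held.png")
cv2.imwrite("pics/held2.png",np.hstack([cv2.resize(w,(400,300)),cv2.resize(c[190:400,160:440],(400,300))]))
plan([(.448,-.0,.30,-82),(.445,.145,.30,-87.7)],o)
```

```text
[ 0.44834735 -0.22102254  0.28890512] [9.95698424e-01 9.26521504e-02 4.45851879e-04 1.68591399e-04] 0.05861251467266037 [-0.43584533 -0.07061663 -1.95236922] [-0.00734417  0.21391417 -0.03872913]
(0.448, -0.0, 0.3, -82) [0.0404, -0.2173, -0.0112] [0.02, -0.05, 2.63]
(0.445, 0.145, 0.3, -87.7) [0.0172, -0.144, 0.0] [0.0, 0.0, 5.7]
```

View pics/held2.png

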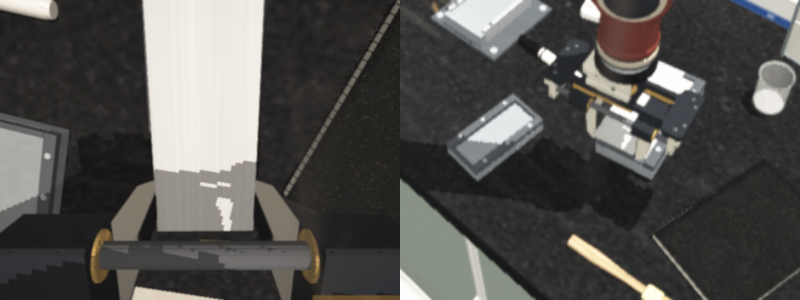

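Run:
```python
from h import *
c=np.load("pics/held.npz");K=c["intrinsics"];g=cv2.cvtColor(c["color"],cv2.COLOR_RGB2GRAY).astype(float)
L=[];Rr=[];V=[]
for v in range(4,210,3):
    d=np.diff(cv2.GaussianBlur(g[v:v+1],(5,1),0)[0]);l=180+d[180:250].argmax();q=330+d[330:400].argmin()
    L.append(l);Rr.append(q);V.append(v)
V=np.array(V);a=np.polyfit(V,L,1);b=np.polyfit(V,Rr,1)
print(a,b,np.std(L-np.polyval(a,V)),np.std(Rr-np.polyval(b,V)))
M=np.array([[0.0002,-0.9582,-0.2859,0.0809],[1,0.0002,0,0.0001],[0,-0.2859,0.9582,0.02]])
for v in(5,110,210,322):
    l,q=np.polyval(a,v),np.polyval(b,v);z=.06*K[0,0]/(q-l)
    print(v,(M@[((l+q)/2-K[0,2])/K[0,0]*z,(v-K[1,2])/K[1,1]*z,z,1]).round(4))
```

```text
[6.36950432e-02 1.98697601e+02] [-4.64133479e-02  3.68847351e+02] 0.2873475756223141 0.29473333738270635
5 [ 0.1123 -0.001   0.1685]
110 [ 0.0764 -0.0007  0.168 ]
210 [ 0.037  -0.0004  0.1674]
322 [-1.490e-02 -1.000e-04  1.666e-01]
```

The plate is held, drooping about 0.8°, lateral offset under 1 mm. I'll carry it at height, come down about 40 mm short so it clears the keeper post, then slide it in under the bar.

Run:
```python
from h import *
plan([(.465,-.04,.30,-84),(.4245,.1410,.28,-88)])
```

```text
(0.465, -0.04, 0.3, -84) [0.05, -0.1746, -0.0121] [-0.07, 0.09, 4.62]
(0.4245, 0.141, 0.28, -88) [-0.0214, -0.1842, 0.02] [0.0, 0.0, 4.0]
```

carry_out(travel=[[0.006, -0.02, -0.012], [0.013, -0.046, -0.012], [0.02, -0.072, -0.012], [0.028, -0.098, -0.012], [0.036, -0.125, -0.012], [0.043, -0.15, -0.012], [0.05, -0.175, -0.012], [0.05, -0.175, -0.012]], delta_rot=[[0, 0, 0.6], [0, 0, 1.2], [0, 0, 1.8], [0, 0, 2.4], [0, 0, 3.0], [0, 0, 3.8], [0, 0, 4.6], [0, 0, 4.6]], grip=[0.5, 0.5, 0.5, 0.5, 0.5, 0.5, 0.5, 0.5])

```text
t: 9.58
eef_pos: [0.4655, -0.034, 0.2986]
eef_rot: [0.998, 0.057, -0.002, -0.002]
contact_force: [-0.3, 0.7, -1.2]
grip_width: 0.0588
```

carry_out(travel=[[-0.002, -0.02, 0], [-0.005, -0.046, 0], [-0.009, -0.074, 0], [-0.012, -0.102, 0.003], [-0.015, -0.13, 0.008], [-0.018, -0.16, 0.014], [-0.0215, -0.184, 0.02], [-0.0215, -0.184, 0.02]], delta_rot=[[0, 0, 0.5], [0, 0, 1], [0, 0, 1.5], [0, 0, 2], [0, 0, 2.5], [0, 0, 3.2], [0, 0, 4], [0, 0, 4]], grip=[0.5, 0.5, 0.5, 0.5, 0.5, 0.5, 0.5, 0.5])

```text
t: 10.25
eef_pos: [0.4227, 0.1455, 0.2782]
eef_rot: [1.0, 0.022, -0.003, -0.001]
contact_force: [-0.0, -0.7, -0.3]
grip_width: 0.0587
```

Run:
```python
from h import *
from cell import r
o=r.get_obs();print(o["eef_pos"],o["eef_rot"],o["grip_width"],o["contact_force"])
# include 0.8 deg pitch
p,q=o["eef_pos"],R.from_quat(o["eef_rot"])
q1=down(-88)*R.from_rotvec([0,.8,0],degrees=True)
for z in(.225,.2095):
  g=np.array([.4245,.1412,z-.1673]);t=g-q1.apply([0,0,.1673]);print(step(p,q,t,q1))
```

```text
[0.42270968 0.14552968 0.27816011] [ 9.99754015e-01  2.19098660e-02 -3.37741562e-03 -6.78369989e-04] 0.05868536990881646 [-0.02716502 -0.65452506 -0.26542049]
([-0.0004, 0.0045, 0.0532], [-0.09, 1.19, 0.51])
([-0.0003, 0.0045, 0.0687], [-0.09, 1.19, 0.51])
```

carry_out(travel=[[0, 0, 0], [0, 0, 0], [0, 0, 0], [0, 0, 0]], delta_rot=[[0, 0, 0], [0, 0, 0], [0, 0, 0], [0, 0, 0]], grip=[0.5, 0.5, 0.5, 0.5])

```text
t: 10.58
eef_pos: [0.425, 0.1393, 0.2808]
eef_rot: [1.0, 0.016, 0.0, 0.0]
contact_force: [0.8, -1.2, -0.7]
grip_width: 0.0583
```

Run:
```python
from h import *
o=snap('over');print(o["eef_pos"],o["eef_rot"],o["grip_width"],o["contact_force"])
p,q=o["eef_pos"],R.from_quat(o["eef_rot"])
q1=down(-88)*R.from_rotvec([0,.8,0],degrees=True)
for z in(.225,.2095):
  g=np.array([.4245,.1412,z-.1673]);t=g-q1.apply([0,0,.1673]);print(step(p,q,t,q1))
```

```text
[0.42499724 0.13926764 0.28075977] [9.99871186e-01 1.60451411e-02 2.78041119e-04 2.96195571e-04] 0.058337679412867396 [ 0.76219323 -1.2383776  -0.72886713]
([-0.0028, -0.002, 0.0558], [0.04, 0.77, -0.16])
([-0.0028, -0.002, 0.0713], [0.04, 0.77, -0.16])
```

View pics/over.png

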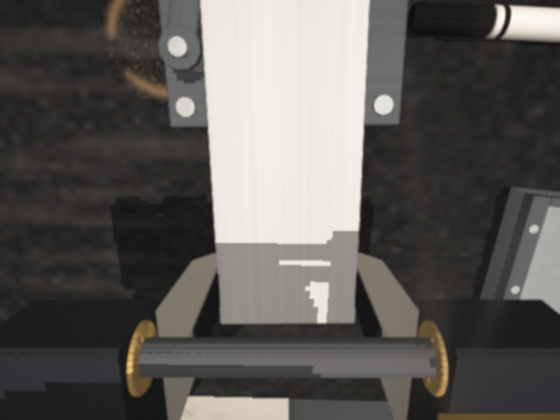

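Over the fixture: plate centred between the base bolts, hinge cap at (177,46). I'll check the hinge position against the fixture estimate while lowering partway.

carry_out(travel=[[-0.001, 0, 0.01], [-0.0025, 0, 0.025], [-0.0025, 0, 0.04], [-0.0025, 0, 0.052], [-0.0025, 0, 0.055], [-0.0025, 0, 0.055], [-0.0025, 0, 0.055], [-0.0025, 0, 0.055]], delta_rot=[[0, 0.3, 0], [0, 0.8, 0], [0, 0.8, 0], [0, 0.8, 0], [0, 0.8, 0], [0, 0.8, 0], [0, 0.8, 0], [0, 0.8, 0]], grip=[0.5, 0.5, 0.5, 0.5, 0.5, 0.5, 0.5, 0.5])

```text
t: 11.3
eef_pos: [0.4225, 0.1404, 0.2262]
eef_rot: [1.0, 0.017, 0.008, -0.0]
contact_force: [0.3, 0.4, -0.2]
grip_width: 0.0586
```

Run:
```python
from h import *
c=np.load("pics/over.npz");print("hinge",ray(c["intrinsics"],c["T"],(177,46),.055).round(4),"bolts",ray(c["intrinsics"],c["T"],(186,106),.012).round(4),ray(c["intrinsics"],c["T"],(384,104),.012).round(4))
c=np.load("pics/fix.npz");print("fix bolts",ray(c["intrinsics"],c["T"],(204,123),.012).round(4),ray(c["intrinsics"],c["T"],(274,229),.012).round(4))
o=snap('low1');print(o["eef_pos"],o["eef_rot"],o["grip_width"],o["contact_force"])
c=np.load("pics/low1.npz");K=c["intrinsics"];g=cv2.cvtColor(c["color"],cv2.COLOR_RGB2GRAY).astype(float)
q=R.from_quat(o["eef_rot"]);gp=o["eef_pos"]+q.apply([0,0,.1673]);print("grasp",gp,"tool x",q.apply([1,0,0]), "psi",np.degrees(np.arctan2(*q.apply([0,1,0])[1::-1])))
```

```text
hinge [0.527  0.1983 0.055 ] bolts [0.4966 0.2061 0.012 ] [0.5019 0.0803 0.012 ]
fix bolts [0.496  0.2067 0.012 ] [0.5011 0.0796 0.012 ]
[0.4224954  0.14043698 0.22619938] [ 9.99820698e-01  1.73104211e-02  7.67279131e-03 -2.22031405e-04] 0.05856636029481692 [ 0.33121647  0.43290149 -0.22840557]
grasp [0.42506097 0.1405557  0.0589191 ] tool x [0.99928296 0.03461123 0.01535052] psi -88.01613589649517
```

carry_out(travel=[[0, 0, 0.006], [0, 0, 0.012], [0, 0, 0.0165], [0, 0, 0.0165], [0, 0, 0.0165], [0, 0, 0.0165]], delta_rot=[[0, 0, 0], [0, 0, 0], [0, 0, 0], [0, 0, 0], [0, 0, 0], [0, 0, 0]], grip=[0.5, 0.5, 0.5, 0.5, 0.5, 0.5])

```text
t: 11.85
eef_pos: [0.4224, 0.1406, 0.209]
eef_rot: [1.0, 0.017, 0.007, -0.0]
contact_force: [0.2, -0.5, -1.0]
grip_width: 0.059
```

carry_out(travel=[[0.005, 0, 0], [0.01, 0, 0], [0.016, 0, 0], [0.022, 0, 0], [0.028, 0, 0.0005], [0.033, 0, 0.0005], [0.035, 0, 0.0005], [0.035, 0, 0.0005]], delta_rot=[[0, 0, 0], [0, 0, 0], [0, 0, 0], [0, 0, 0], [0, 0, 0], [0, 0, 0], [0, 0, 0], [0, 0, 0]], grip=[0.5, 0.5, 0.5, 0.5, 0.5, 0.5, 0.5, 0.5])

```text
t: 12.52
eef_pos: [0.4579, 0.1419, 0.209]
eef_rot: [1.0, 0.018, 0.007, 0.0]
contact_force: [-0.0, -0.6, -1.7]
grip_width: 0.0588
```

carry_out(travel=[[0, 0, 0.001], [0, 0, 0.002], [0, 0, 0.002], [0, 0, 0.002]], delta_rot=[[0, 0, 0], [0, 0, 0], [0, 0, 0], [0, 0, 0]], grip=[0.5, 0.5, 0.5, 0.5])

```text
t: 12.85
eef_pos: [0.4571, 0.1419, 0.207]
eef_rot: [1.0, 0.018, 0.007, -0.0]
contact_force: [-0.0, 0.3, -0.1]
grip_width: 0.0585
```

carry_out(travel=[[0.001, 0, 0], [0.002, 0, 0], [0.003, 0, 0], [0.003, 0, 0], [0.003, 0, 0]], delta_rot=[[0, 0, 0], [0, 0, 0], [0, 0, 0], [0, 0, 0], [0, 0, 0]], grip=[0.5, 0.5, 0.5, 0.5, 0.5])

```text
t: 13.27
eef_pos: [0.4604, 0.142, 0.2071]
eef_rot: [1.0, 0.018, 0.007, -0.0]
contact_force: [0.1, 0.7, -0.9]
grip_width: 0.059
```

carry_out(travel=[[0.001, 0, 0], [0.0015, 0, 0], [0.0015, 0, 0]], delta_rot=[[0, 0, 0], [0, 0, 0], [0, 0, 0]], grip=[0.5, 0.5, 0.5])

```text
t: 13.52
eef_pos: [0.4619, 0.1421, 0.2071]
eef_rot: [1.0, 0.018, 0.007, -0.0]
contact_force: [-0.2, -0.0, -1.6]
grip_width: 0.0588
```

carry_out(travel=[[0.001, 0, 0], [0.0015, 0, 0], [0.0015, 0, 0]], delta_rot=[[0, 0, 0], [0, 0, 0], [0, 0, 0]], grip=[0.5, 0.5, 0.5])

```text
t: 13.77
eef_pos: [0.4625, 0.1421, 0.2068]
eef_rot: [1.0, 0.018, 0.006, -0.0]
contact_force: [-2.6, -0.2, -0.4]
grip_width: 0.059
```

The end stop is felt at grasp x = 0.4647, against 0.4642 predicted. Lowering onto the bed.

carry_out(travel=[[0, 0, 0.0005], [0, 0, 0.001], [0, 0, 0.001], [0, 0, 0.001]], delta_rot=[[0, 0, 0], [0, 0, 0], [0, 0, 0], [0, 0, 0]], grip=[0.5, 0.5, 0.5, 0.5])

```text
t: 14.1
eef_pos: [0.4625, 0.142, 0.2061]
eef_rot: [1.0, 0.018, 0.006, -0.0]
contact_force: [-6.1, 0.3, 4.9]
grip_width: 0.0588
```

carry_out(travel=[[0, 0, 0.0005], [0, 0, 0.0005], [0, 0, 0.0005]], delta_rot=[[0, 0, 0], [0, 0, 0], [0, 0, 0]], grip=[0.5, 0.5, 0.5])

```text
t: 14.35
eef_pos: [0.4625, 0.142, 0.2057]
eef_rot: [1.0, 0.018, 0.006, -0.0]
contact_force: [-4.8, -0.9, 5.4]
grip_width: 0.0588
```

carry_out(travel=[[0, 0, 0], [0, 0, 0], [0, 0, 0], [0, 0, 0], [0, 0, 0], [0, 0, 0]], delta_rot=[[0, 0, 0], [0, 0, 0], [0, 0, 0], [0, 0, 0], [0, 0, 0], [0, 0, 0]], grip=[0.68, 0.72, 0.76, 0.8, 0.85, 0.85])

```text
t: 14.85
eef_pos: [0.4638, 0.1421, 0.2057]
eef_rot: [1.0, 0.018, 0.007, -0.0]
contact_force: [1.3, 0.2, -0.3]
grip_width: 0.0785
```

Run:
```python
from h import *
o=snap('rel');print(o["eef_pos"],o["eef_rot"],o["grip_width"],o["contact_force"])
```

```text
[0.46375479 0.14212963 0.20566421] [ 9.99818277e-01  1.75297407e-02  7.49143613e-03 -1.98522139e-05] 0.07854844481829482 [ 1.29962544  0.21923244 -0.3160093 ]
```

carry_out(travel=[[0, 0, -0.01], [0, 0, -0.03], [0, 0, -0.06], [0, 0, -0.1], [0, 0, -0.13], [0, 0, -0.15], [0, 0, -0.15], [0, 0, -0.15]], delta_rot=[[0, 0, 0], [0, 0, 0], [0, -0.4, 0], [0, -0.8, 0], [0, -0.8, 0], [0, -0.8, 0], [0, -0.8, 0], [0, -0.8, 0]], grip=[0.85, 0.85, 0.85, 0.85, 0.85, 0.85, 0.85, 0.85])

```text
t: 15.57
eef_pos: [0.4612, 0.142, 0.3568]
eef_rot: [1.0, 0.018, 0.001, -0.001]
contact_force: [0.1, -0.2, -0.6]
grip_width: 0.079
```

Run:
```python
from h import *
o=snap('placed');print(o["eef_pos"],o["eef_rot"],o["grip_width"],o["contact_force"])
c=np.load("pics/placed.npz");K,T,im=c["intrinsics"],c["T"],c["color"]
for n,p,z in [("stop",(.0575,0),.042),("near",(-.1025,0),.04)]:
    a=np.radians(2.3);w=[.5484+p[0]*np.cos(a)-p[1]*np.sin(a),.1465+p[0]*np.sin(a)+p[1]*np.cos(a),z];print(n,proj(K,T,w))
cv2.imwrite("pics/placed2.png",cv2.resize(im[:340,130:470,::-1],(600,600),interpolation=cv2.INTER_CUBIC))
```

```text
[0.46120259 0.14202176 0.35679688] [ 9.99842258e-01  1.77119369e-02  1.14228826e-03 -6.64023754e-04] 0.07903410726274562 [ 0.05240446 -0.1598604  -0.62163816]
stop [2.85823567e+02 2.19437253e-01]
near [286.87525624 217.10943904]
```

View pics/placed2.png

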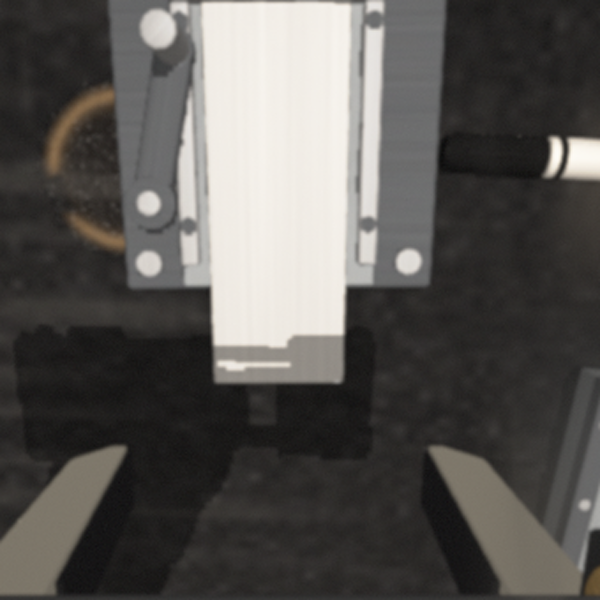

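The plate lies between the rails. Its near end is at row 216.5 of the wrist image, against 217.1 predicted for home. I'll nudge the near end with closed fingers to make sure it is seated on the stop.

carry_out(travel=[[-0.02, 0, 0], [-0.036, 0, 0], [-0.036, 0, 0], [-0.036, 0, 0], [-0.036, 0, 0], [-0.036, 0, 0], [-0.036, 0, 0], [-0.036, 0, 0]], delta_rot=[[0, 0, 0], [0, 0, 0], [0, 0, 0], [0, 0, 0], [0, 0, 0], [0, 0, 0], [0, 0, 0], [0, 0, 0]], grip=[0, 0, 0, 0, 0, 0, 0, 0])

```text
t: 16.28
eef_pos: [0.4258, 0.1407, 0.3555]
eef_rot: [1.0, 0.017, 0.0, 0.0]
contact_force: [-0.2, -0.3, -0.1]
grip_width: 0.0306
```

carry_out(travel=[[0, 0, 0.03], [0, 0, 0.06], [0, 0, 0.09], [0, 0, 0.12], [0, 0, 0.145], [0, 0, 0.155], [0, 0, 0.155], [0, 0, 0.155]], delta_rot=[[0, 0, 0], [0, 0, 0], [0, 0, 0], [0, 0, 0], [0, 0, 0], [0, 0, 0], [0, 0, 0], [0, 0, 0]], grip=[0, 0, 0, 0, 0, 0, 0, 0])

```text
t: 16.95
eef_pos: [0.4257, 0.1405, 0.2003]
eef_rot: [1.0, 0.017, -0.0, 0.0]
contact_force: [0.8, 0.7, 0.5]
grip_width: 0.0003
```

carry_out(travel=[[0.002, 0, 0], [0.004, 0, 0], [0.006, 0, 0], [0.008, 0, 0], [0.008, 0, 0]], delta_rot=[[0, 0, 0], [0, 0, 0], [0, 0, 0], [0, 0, 0], [0, 0, 0]], grip=[0, 0, 0, 0, 0])

```text
t: 17.37
eef_pos: [0.4339, 0.1413, 0.2012]
eef_rot: [1.0, 0.018, 0.001, -0.0]
contact_force: [0.4, -0.5, 0.7]
grip_width: 0.001
```

carry_out(travel=[[0.001, 0, 0], [0.002, 0, 0], [0.003, 0, 0], [0.003, 0, 0]], delta_rot=[[0, 0, 0], [0, 0, 0], [0, 0, 0], [0, 0, 0]], grip=[0, 0, 0, 0])

```text
t: 17.7
eef_pos: [0.4365, 0.1412, 0.2006]
eef_rot: [1.0, 0.018, 0.0, 0.0]
contact_force: [0.3, 0.6, 0.6]
grip_width: 0.0005
```

carry_out(travel=[[0.0005, 0, 0], [0.001, 0, 0], [0.001, 0, 0]], delta_rot=[[0, 0, 0], [0, 0, 0], [0, 0, 0]], grip=[0, 0, 0])

```text
t: 17.95
eef_pos: [0.4374, 0.1412, 0.2006]
eef_rot: [1.0, 0.018, -0.0, 0.0]
contact_force: [0.4, 0.3, 1.1]
grip_width: 0.0005
```

carry_out(travel=[[0.0005, 0, 0], [0.001, 0, 0], [0.001, 0, 0]], delta_rot=[[0, 0, 0], [0, 0, 0], [0, 0, 0]], grip=[0, 0, 0])

```text
t: 18.2
eef_pos: [0.4383, 0.1412, 0.2006]
eef_rot: [1.0, 0.018, -0.0, 0.0]
contact_force: [0.0, 0.1, -0.4]
grip_width: 0.0005
```

carry_out(travel=[[0.0005, 0, 0], [0.001, 0, 0], [0.001, 0, 0]], delta_rot=[[0, 0, 0], [0, 0, 0], [0, 0, 0]], grip=[0, 0, 0])

```text
t: 18.45
eef_pos: [0.4388, 0.1412, 0.2005]
eef_rot: [1.0, 0.018, -0.001, -0.0]
contact_force: [-1.5, 0.0, 0.5]
grip_width: 0.0004
```

carry_out(travel=[[0.0005, 0, 0], [0.001, 0, 0], [0.001, 0, 0]], delta_rot=[[0, 0, 0], [0, 0, 0], [0, 0, 0]], grip=[0, 0, 0])

```text
t: 18.7
eef_pos: [0.4391, 0.1412, 0.2003]
eef_rot: [1.0, 0.018, -0.002, -0.0]
contact_force: [-4.5, -0.6, 2.4]
grip_width: 0.0005
```

The force builds to 4.5 N with no movement, so the plate is home. Backing off, then the keeper.

carry_out(travel=[[-0.005, 0, 0], [-0.01, 0, 0], [-0.01, 0, -0.03], [-0.01, 0, -0.07], [-0.01, 0, -0.1], [-0.01, 0, -0.12], [-0.01, 0, -0.12], [-0.01, 0, -0.12]], delta_rot=[[0, 0, 0], [0, 0, 0], [0, 0, 0], [0, 0, 0], [0, 0, 0], [0, 0, 0], [0, 0, 0], [0, 0, 0]], grip=[0, 0, 0, 0, 0.4, 0.4, 0.4, 0.4])

```text
t: 19.37
eef_pos: [0.4307, 0.1412, 0.3214]
eef_rot: [1.0, 0.018, 0.002, -0.001]
contact_force: [0.5, -0.1, -0.9]
grip_width: 0.0223
```

Run:
```python
from h import *
o=snap('kp');print(o["joints"].round(2),o["eef_pos"],o["grip_width"])
plan([(.5855,.1884,.318,-100)],o)
```

```text
[-0.92  0.56  0.82  2.09 -0.61  0.74 -1.24] [0.43067189 0.14122333 0.32143811] 0.02233123367136018
(0.5855, 0.1884, 0.318, -100) [0.1564, -0.0416, 0.0041] [-0.11, -0.21, 12.05]
```

carry_out(travel=[[0.03, -0.008, 0], [0.06, -0.016, 0], [0.09, -0.024, 0], [0.12, -0.032, 0.004], [0.15, -0.04, 0.004], [0.156, -0.0415, 0.004], [0.156, -0.0415, 0.004], [0.156, -0.0415, 0.004]], delta_rot=[[0, 0, 2], [0, 0, 4], [0, 0, 6], [0, 0, 8], [0, 0, 10], [0, 0, 12], [0, 0, 12], [0, 0, 12]], grip=[0.5, 0.5, 0.5, 0.5, 0.5, 0.5, 0.5, 0.5])

```text
t: 20.08
eef_pos: [0.5843, 0.1875, 0.3144]
eef_rot: [0.996, -0.087, -0.002, 0.001]
contact_force: [0.9, -0.1, -0.3]
grip_width: 0.0468
```

carry_out(travel=[[0, 0, 0], [0, 0, 0], [0, 0, 0]], delta_rot=[[0, 0, 0], [0, 0, 0], [0, 0, 0]], grip=[0.5, 0.5, 0.5])

```text
t: 20.33
eef_pos: [0.584, 0.1876, 0.3166]
eef_rot: [0.996, -0.087, -0.0, -0.0]
contact_force: [0.4, -1.1, 0.4]
grip_width: 0.0468
```

Run:
```python
from h import *
o=snap('kp2');print(o["joints"].round(2),o["eef_pos"],o["eef_rot"],o["grip_width"])
plan([(.5855,.1884,.244,-100)],o)
```

```text
[-0.81  0.79  0.84  1.65 -0.67  1.01 -1.49] [0.58403112 0.18761737 0.31661242] [ 9.96188887e-01 -8.72208037e-02 -4.29840365e-04 -2.17893627e-04] 0.04682193323663088
(0.5855, 0.1884, 0.244, -100) [0.0014, -0.001, 0.0726] [-0.02, 0.05, -0.01]
```

carry_out(travel=[[0.0015, -0.001, 0.03], [0.0015, -0.001, 0.055], [0.0015, -0.001, 0.0725], [0.0015, -0.001, 0.0725], [0.0015, -0.001, 0.0725], [0.0015, -0.001, 0.0725]], delta_rot=[[0, 0, 0], [0, 0, 0], [0, 0, 0], [0, 0, 0], [0, 0, 0], [0, 0, 0]], grip=[0.5, 0.5, 0.5, 0.5, 0.5, 0.5])

```text
t: 20.88
eef_pos: [0.5869, 0.1884, 0.2455]
eef_rot: [0.996, -0.087, 0.001, -0.0]
contact_force: [0.1, -0.4, 0.0]
grip_width: 0.0466
```

carry_out(travel=[[0, 0, 0], [0, 0, 0], [0, 0, 0], [0, 0, 0], [0, 0, 0], [0, 0, 0], [0, 0, 0], [0, 0, 0]], delta_rot=[[0, 0, 0], [0, 0, 0], [0, 0, 0], [0, 0, 0], [0, 0, 0], [0, 0, 0], [0, 0, 0], [0, 0, 0]], grip=[0.05, 0.05, 0.05, 0.05, 0.05, 0.05, 0.05, 0.05], grip_force=8)

```text
t: 21.55
eef_pos: [0.5865, 0.1885, 0.2443]
eef_rot: [0.996, -0.087, 0.0, 0.0]
contact_force: [-0.1, 0.7, 1.7]
grip_width: 0.0129
```

Run:
```python
from h import *
from cell import r
o=r.get_obs();print(o["eef_pos"],o["grip_width"],o["contact_force"])
h=np.array([.5263,.1987]);v=o["eef_pos"][:2]-h;print("rad",np.linalg.norm(v),"ang",np.degrees(np.arctan2(v[1],v[0])))
# arc: world angle from -9.9 to 2.3-90=-87.7 ; psi -100 -> -142
p0,q0=o["eef_pos"],R.from_quat(o["eef_rot"]);a0=np.degrees(np.arctan2(v[1],v[0]))
pw=np.append(h+np.linalg.norm(v)*v/np.linalg.norm(v),p0[2]);c=p0;q=q0
for k in range(1,17):
    f=k/16;a=np.radians(a0+f*(-87.7-a0));t=np.array([*(h+.060*np.array([np.cos(a),np.sin(a)])),p0[2]]);q1=down(-100-42*f)
    print(k,*step(c,q,t,q1))
    if k==8:c,q=t,q1
```

```text
[0.5864852  0.18849368 0.24432438] 0.012855150089424767 [-0.08268441  0.67933143  1.68932536]
rad 0.06104447243793187 ang -9.624758366024308
1 [-0.0012, 0.0051, 0.0] [0.01, -0.02, 2.63]
2 [-0.0018, 0.0102, 0.0] [0.01, -0.02, 5.26]
3 [-0.0029, 0.0152, 0.0] [0.01, -0.02, 7.88]
4 [-0.0044, 0.0201, 0.0] [0.01, -0.02, 10.51]
5 [-0.0062, 0.0248, 0.0] [0.01, -0.02, 13.13]
6 [-0.0085, 0.0294, 0.0] [0.01, -0.02, 15.76]
7 [-0.0112, 0.0338, 0.0] [0.0, -0.02, 18.38]
8 [-0.0142, 0.0379, 0.0] [0.0, -0.02, 21.01]
9 [-0.0018, 0.0048, 0.0] [0.0, 0.0, 2.62]
10 [-0.0039, 0.0094, 0.0] [0.0, 0.0, 5.25]
11 [-0.0065, 0.0139, 0.0] [0.0, 0.0, 7.87]
12 [-0.0094, 0.0181, 0.0] [0.0, 0.0, 10.5]
13 [-0.0126, 0.022, 0.0] [0.0, 0.0, 13.12]
14 [-0.0162, 0.0256, 0.0] [0.0, 0.0, 15.75]
15 [-0.0201, 0.029, 0.0] [0.0, 0.0, 18.38]
16 [-0.0242, 0.0319, 0.0] [0.0, 0.0, 21.0]
```

The post is pinched (12.9 mm opening). Swinging along the arc.

carry_out(travel=[[-0.0008, 0.005, 0], [-0.0018, 0.01, 0], [-0.003, 0.015, 0], [-0.0044, 0.02, 0], [-0.0062, 0.025, 0], [-0.0085, 0.0295, 0], [-0.0112, 0.034, 0], [-0.014, 0.038, 0]], delta_rot=[[0, 0, 2.6], [0, 0, 5.2], [0, 0, 7.9], [0, 0, 10.5], [0, 0, 13.1], [0, 0, 15.8], [0, 0, 18.4], [0, 0, 21]], grip=[0.05, 0.05, 0.05, 0.05, 0.05, 0.05, 0.05, 0.05])

```text
t: 22.22
eef_pos: [0.5673, 0.1538, 0.2444]
eef_rot: [0.963, -0.268, 0.002, -0.001]
contact_force: [2.6, -0.0, -1.7]
grip_width: 0.0127
```

carry_out(travel=[[-0.0018, 0.005, 0], [-0.004, 0.0095, 0], [-0.0065, 0.014, 0], [-0.0094, 0.018, 0], [-0.0126, 0.022, 0], [-0.0162, 0.0256, 0], [-0.02, 0.029, 0], [-0.02, 0.029, 0]], delta_rot=[[0, 0, 2.6], [0, 0, 5.2], [0, 0, 7.9], [0, 0, 10.5], [0, 0, 13.1], [0, 0, 15.8], [0, 0, 18.4], [0, 0, 18.4]], grip=[0.05, 0.05, 0.05, 0.05, 0.05, 0.05, 0.05, 0.05])

```text
t: 22.88
eef_pos: [0.5341, 0.1387, 0.2444]
eef_rot: [0.908, -0.419, 0.001, 0.0]
contact_force: [0.8, -1.1, 0.9]
grip_width: 0.0126
```

Run:
```python
from h import *
from cell import r
o=r.get_obs();print(o["eef_pos"],o["grip_width"],o["contact_force"],o["joints"].round(2))
h=np.array([.5263,.1987]);v=o["eef_pos"][:2]-h;print("rad",np.linalg.norm(v),"ang",np.degrees(np.arctan2(v[1],v[0])))
q=R.from_quat(o["eef_rot"]);print("world -x in tool",q.inv().apply([-np.cos(np.radians(2.3)),-np.sin(np.radians(2.3)),0]))
```

```text
[0.534092   0.13871958 0.24439491] 0.012606127471748359 [ 0.80616586 -1.06770364  0.94248994] [-0.83  0.87  0.92  1.89 -0.92  0.87 -1.86]
rad 0.06048442480508947 ang -82.59820798528943
world -x in tool [-0.61852492  0.78576321 -0.00176158]
```

carry_out(travel=[[-0.0012, 0.0016, 0], [-0.0025, 0.0031, 0], [-0.0034, 0.0043, 0], [-0.0034, 0.0043, 0]], delta_rot=[[0, 0, 0], [0, 0, 0], [0, 0, 0], [0, 0, 0]], grip=[0.05, 0.05, 0.05, 0.05])

```text
t: 23.22
eef_pos: [0.5291, 0.1387, 0.2444]
eef_rot: [0.909, -0.418, 0.001, -0.0]
contact_force: [5.0, -1.6, -0.8]
grip_width: 0.0128
```

carry_out(travel=[[-0.0006, 0.0008, 0], [-0.0006, 0.0008, 0], [-0.0006, 0.0008, 0]], delta_rot=[[0, 0, 0], [0, 0, 0], [0, 0, 0]], grip=[0.05, 0.05, 0.05])

```text
t: 23.47
eef_pos: [0.5287, 0.1388, 0.2444]
eef_rot: [0.909, -0.418, 0.002, -0.0]
contact_force: [6.1, -0.6, -1.9]
grip_width: 0.0129
```

carry_out(travel=[[0, 0, 0], [0, 0, 0], [0, 0, 0], [0, 0, 0], [0, 0, 0], [0, 0, 0]], delta_rot=[[0, 0, 0], [0, 0, 0], [0, 0, 0], [0, 0, 0], [0, 0, 0], [0, 0, 0]], grip=[0.45, 0.45, 0.45, 0.45, 0.45, 0.45])

```text
t: 23.97
eef_pos: [0.5271, 0.1389, 0.2439]
eef_rot: [0.909, -0.418, -0.001, 0.0]
contact_force: [0.1, -0.6, 0.4]
grip_width: 0.0412
```

carry_out(travel=[[0, 0, -0.02], [0, 0, -0.05], [0, 0, -0.08], [0, 0, -0.11], [0, 0, -0.14], [0, 0, -0.15], [0, 0, -0.15], [0, 0, -0.15]], delta_rot=[[0, 0, 0], [0, 0, 0], [0, 0, 0], [0, 0, 0], [0, 0, 0], [0, 0, 0], [0, 0, 0], [0, 0, 0]], grip=[0.45, 0.45, 0.45, 0.45, 0.45, 0.45, 0.45, 0.45])

```text
t: 24.63
eef_pos: [0.5271, 0.139, 0.3934]
eef_rot: [0.909, -0.418, -0.001, -0.0]
contact_force: [0.0, -0.3, -0.4]
grip_width: 0.0418
```

Run:
```python
from h import *
o=snap('end');print(o["eef_pos"],o["grip_width"],o["contact_force"])
from cell import viewer
t=viewer.camera("top");T,K=t["T"],t["intrinsics"]
im=t["color"][:,:,::-1];np.savez("pics/topend.npz",**{k:t[k] for k in("color","intrinsics","T")})
w=cv2.imread("pics/end.png")
a=cv2.resize(w,(400,300));b=cv2.resize(im[130:300,150:377],(400,300),interpolation=cv2.INTER_CUBIC)
cv2.imwrite("pics/end2.png",np.hstack([a,b]))
c=np.load("pics/end.npz")
for n,p in [("post",[.5287,.1388,.088]),("hinge",[.5263,.1987,.055]),("stop",[.6059,.1488,.042]),("near",[.446,.1424,.042])]: print(n,proj(c["intrinsics"],c["T"],p).round(1))
```

```text
[0.52706695 0.1389917  0.39341487] 0.04182896019754181 [ 0.0054861  -0.26656877 -0.44585058]
post [284.6 200.3]
hinge [243.8 240.9]
stop [209.9 138.9]
near [349.  245.3]
```

View pics/end2.png

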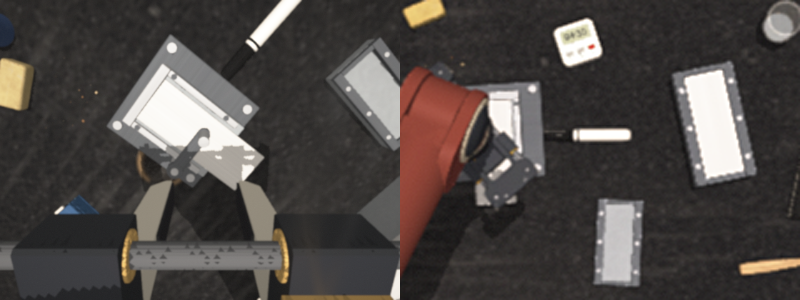

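The bar lies across the plate and the stack and marker are in place. One enlarged crop to confirm the keeper angle and seating.

```bash
python3 - <<'E'
import cv2
im=cv2.imread("pics/end.png");cv2.imwrite("pics/end3.png",cv2.resize(im[80:280,160:400],(720,600),interpolation=cv2.INTER_CUBIC))
E
python3 - <<'E'
from h import *
c=np.load("pics/end.npz");g=cv2.cvtColor(c["color"],cv2.COLOR_RGB2GRAY)
s=g[160:270,210:330]
k=cv2.HoughCircles(cv2.resize(s,None,fx=3,fy=3,interpolation=cv2.INTER_CUBIC),cv2.HOUGH_GRADIENT,1,20,param1=80,param2=14,minRadius=12,maxRadius=34)
print((k[0]/3+[210,160,0]).round(1)[:8] if k is not None else None)
for v in range(168,256,4): print(v,g[v,232:316:4].tolist())
for z in(.088,.0525): print(z,proj(c["intrinsics"],c["T"],[.5287,.1388,z]))
E
```

```text
[[284.8 198.8   7.5]
 [266.5 249.2   5.7]
 [244.2 240.8   5.3]
 [285.5 186.8   8. ]
 [306.5 216.8   5.6]
 [316.8 166.2   4.5]]
168 [251, 251, 252, 251, 250, 250, 250, 249, 249, 249, 250, 250, 250, 250, 250, 251, 251, 251, 222, 214, 196]
172 [250, 251, 251, 252, 251, 250, 250, 250, 249, 250, 249, 250, 250, 250, 249, 249, 250, 251, 250, 237, 212]
176 [250, 250, 251, 251, 252, 251, 250, 250, 250, 249, 249, 249, 249, 249, 250, 249, 249, 249, 251, 250, 246]
180 [249, 250, 250, 250, 250, 251, 251, 251, 250, 250, 249, 249, 214, 121, 123, 242, 249, 249, 249, 250, 250]
184 [249, 249, 249, 250, 250, 250, 251, 251, 251, 250, 250, 214, 122, 130, 126, 133, 249, 249, 249, 249, 249]
188 [249, 249, 249, 249, 250, 249, 251, 250, 251, 251, 241, 119, 123, 132, 127, 123, 249, 249, 249, 249, 249]
192 [249, 249, 249, 249, 249, 250, 249, 250, 250, 250, 120, 125, 157, 227, 187, 145, 248, 249, 249, 249, 249]
196 [221, 248, 249, 249, 249, 249, 249, 250, 250, 140, 125, 131, 235, 237, 237, 213, 249, 248, 248, 248, 248]
200 [177, 211, 243, 249, 249, 249, 249, 249, 175, 124, 126, 145, 234, 234, 232, 224, 249, 248
[... 716 characters left out ...]
 167, 167, 168, 170, 167, 168, 169]
232 [123, 76, 76, 75, 73, 73, 74, 70, 81, 144, 134, 125, 130, 159, 166, 166, 167, 167, 169, 167, 166]
236 [92, 74, 101, 130, 93, 75, 69, 75, 98, 146, 144, 140, 124, 129, 159, 166, 164, 167, 166, 168, 168]
240 [70, 74, 142, 146, 133, 73, 70, 76, 75, 81, 133, 142, 128, 128, 121, 105, 163, 165, 167, 166, 166]
244 [58, 73, 116, 145, 107, 74, 75, 77, 123, 125, 80, 78, 115, 127, 50, 36, 57, 151, 166, 165, 166]
248 [56, 57, 72, 74, 74, 74, 74, 100, 145, 144, 111, 76, 71, 46, 35, 37, 40, 45, 125, 164, 165]
252 [79, 90, 78, 57, 78, 69, 70, 88, 145, 144, 91, 72, 35, 37, 39, 42, 39, 36, 29, 88, 157]
0.088 [284.64451509 200.2527368 ]
0.0525 [284.85465458 189.57916972]
```

The post cap is at (284.8,198.8), against (284.6,200.3) predicted for fully across. The hinge agrees within 0.5 px. Handing in.

```bash
python3 -c "
from cell import workorder
print(workorder.close_job())"
```

```text
the job is handed in; nothing more can be done
None
```

The top plate is loaded in the fixture against the end stop, and the keeper is swung across it. I handed the job in about 24.7 s into the 64 s allowed; no verdict came back.

- **Slide:** the plate overhung the holder's front edge by about 44.5 mm. I left it lying so for about 2 s before pinching it by its long sides.
- **Placing:** I felt the end stop at grasp x = 0.4647, against 0.4642 predicted. After letting go, I nudged the plate's near end with closed fingers; the force rose to 4.5 N with no movement, so it is seated.
- **Keeper:** I pinched the post and swung it until it met its stop, at 6 N and x = 0.5287, as predicted.
- **Final wrist picture:** the post cap was about 1.5 px (about 1 mm) from its predicted place, and the hinge matched within 0.5 px. That could mean the keeper is under 1° short, but it is within the calibration error.
- **Surroundings:** in the final pictures the stack, marker and timer looked undisturbed; the beaker and brush were only partly in view. The gripper was clear of everything.
- **Check that failed:** one last enlarged view of the keeper was refused because the picture limit was reached, so I checked that image numerically instead.

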